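Feed the specimen rod into the tube furnace

ROBOT

A 7-joint arm with a two-finger parallel gripper is mounted at the origin on a cart in front of the work surface, level with it; the furniture and walls round the work are solid. World frame = base frame: x ahead of the robot, y to its left, z up, the work surface at z = 0. Lengths are in m, angles in rad, forces in N, time in s.
With the tool pointing down it reaches from about 0.425 to 0.925 m from the base axis. Payload 6.8 kg.
Tool frame: the origin (TCP) lies midway between the tips of the shut fingers; the grasp point (between the pads) lies r.grip_point_offset behind it (r.grip_point_offset is the distance from the TCP to the grasp point, in m); z points along the fingers, y is the direction in which the jaws open and shut (so a half turn about z gives the same grasp; the last joint's range is limited). The gripper opens to 85 mm and grips with 20 to 120 N. Pads are 22 mm wide; open, the fingers measure 114 mm over their backs; the gripper's body (76 mm by 85 mm) begins 54 mm behind the grasp point. The pads swing forward as they close: fully open they stand 13 mm farther back than shut.
Start: joints at [-1.295, 0.477, 0.022, 1.555, -0.011, 1.109, -0.083], TCP at [0.253, 0.626, 0.231] pointing down, gripper open.
Joint ranges: [-2.96, 2.96], [-0.34, 2.1], [-1.41, 1.46], [0.24, 2.44], [-1.37, 4.51], [0.17, 1.92], [-2.96, 2.96]. Speed limits (rad/s): [2.39, 2.39, 3.14, 3.14, 3.14, 3.14, 3.14].

INTERFACE

Orientations are given as a rotation vector (axis times angle).
In Python, from bench import r gives the robot as it stands. The module is installed in compiled form; this text tells all that it offers.
- The arm moves only by the tool play_rows, never from a script. Its argument "deltas" is a list of rows, each a list of 3 entries, a list of its own where there are three numbers: the finger opening in mm, from 0 to 85.4, then the shift along the tool's x, y, z in mm, then the turn, a rotation vector about the tool's x, y, z in rad. A call has 1 to 8 rows; each row is the pose to reach, as a shift and turn from the pose measured when the call began, along the tool's axes at that moment; what a row does not reach only later rows make up. A row lasts 1/8 s, in which the tool goes at most 62.5 mm and 10.7 degrees, less where a joint would pass 70% of its speed; a pose out of reach is approached as far as the arm can. A call with a gripper value outside its range is refused whole. The fingers move at their own pace and stop on an object; "squeeze" is the grip in N (left out, the last holds). Time passes only in rows, so rows that repeat a pose let the fingers close. It gives the time, the measured TCP pose, the force and the opening at its end, in the units of the state.
- r.get_obs(): the state, without advancing time (a new reading comes with each control period).
- r.grab_frame(name): name is "scene" or "top" or "wrist"; returns (picture, depth): 420x560x3 uint8, red, green, blue; 420x560 float32, m along the optical axis (not along the pixel's ray), 0 where there is no reading.
- r.camera_model(name): a dict with "mtx" (3x3 intrinsics, pixels), "rvec" (rotation vector, rad) and "tvec" (3), from world to camera coordinates, as OpenCV has them; the wrist camera has in their place "T_tool_cam" (4x4, takes a point from camera to tool coordinates, whose origin is the TCP and whose axes are the flange's). Camera axes: x right, y down, z forward; pixel columns grow to the right and rows downward; lengths in m; the calibration is good to about 2 mm. A picture is of the moment at which its call begins: read the wrist's pose just before it. camera_model takes no time and is no camera call.
- r.hand_in(): hands the job in, once; it reports no verdict.
The state is a dict: "clock": time; "joints": joint angles; "qvel": joint speeds; "tau": joint torques, N m; "tcp_pos": TCP position; "orientation": TCP orientation; "contact_force": force on the tool from outside, world axes, zero at the start; "moment": the same for the moment, N m; "grip_width": finger opening in m.
Only numpy, scipy, OpenCV 4.12 (cv2) and the standard library are available. Lean on these libraries where they do the work, as an engineer would, in place of code of your own. Each camera call takes 0.05 s, during which the arm holds its last target. There are 200 camera calls.

TASK

Slide the specimen into the tube furnace: press down the brake plate in the middle of the rail carriage to free it, keep it pressed while you push the carriage along the rail towards the furnace until its front meets the clamped stop block, then let the plate spring up so that the brake holds it there. Do not force the carriage against its brake, run it up to the stop gently, and leave the small things lying round the rail where they are.

Things in the scene. Friction and masses are not known exactly. Their poses are not given: they have to be found in the camera images.
- rail: Slotted aluminium rail, 420 mm long, 60 mm wide, top 40 mm above the worktop, fixed to it. Origin on the worktop under the rail's middle; its y axis runs along the rail, z is up. At its -y end stands the fixed grey tube furnace (150 mm across the rail, 160 mm along it, 168 mm high), its middle 305 mm from the rail's middle; the rod enters its bore.
- carriage (a joint): Position of the aluminium carriage along the rail, m: 0 at the end far from the furnace, growing towards the furnace (the rail's -y direction). The carriage is 150 mm long and 80 mm wide; its deck is 55 mm above the worktop. The brake holds it against about 20 N; with the brake freed it slides with 1 to 2 N.
- brake (a joint): How far the brake plate is pressed down, in m: 0 up (brake on), 0.008 fully down. It springs up by itself and acts on the brake shoe through a lever: the force rises to about 7.5 N over the first 3 mm, where the carriage comes free, then stays at 8 to 9.5 N down to the end of its travel. Press it 4 to 7 mm.
- brake_plate (a point): Centre of the top of the ribbed black brake plate in the middle of the carriage, 67 mm above the worktop when up. The plate is 56 mm along the rail and 52 mm across, between two thumb rests. It rides with the carriage. Axes as the rail's.
- thumb_rest (a point): Middle of the inner face, at its top edge, of the thumb rest on the furnace side of the brake plate: a cross wall 7 mm thick and 56 mm wide, fixed to the carriage, 30 mm from the plate's centre, its top 12 mm above the plate (79 mm above the worktop). A finger pressing the plate can push against it. A like rest stands at the plate's other end.
- rod_holder (a point): Top of the upright block (30 mm across, 16 mm along the rail) at the carriage's front end that holds the white ceramic rod: 102 mm above the worktop, 66 mm from the plate's centre. The rod runs 88 mm above the worktop towards the furnace, over the stop, and ends in a small boat 306 mm from the plate's centre.
- carriage_front (a point): Middle of the carriage's front face (towards the furnace), 51 mm above the worktop, 75 mm from the brake plate's centre along the rail. Axes as the rail's.
- stop_face (a point): Middle of the face of the stop block that the carriage's front must meet, 51 mm above the worktop. The block is dark steel, 76 mm wide, 30 mm long, its top 62 mm above the worktop, with a white index line and a black thumbscrew on its robot side; it is clamped immovably on the rail between carriage and furnace. Axes as the rail's: the carriage arrives from +y.
- spare_crucible: Loose white crucible, 47 mm across, 36 mm high, standing beside the rail on the robot's side. Origin under its middle.
- vial: Loose glass vial with a black cap, 21 mm across, 52 mm high, behind the rail. Origin under its middle.
- vial_b: The second such vial, behind the rail.
- hex_key: Loose steel hex key, 113 mm by 39 mm, 6 mm thick, lying beside the rail on the robot's side. Origin under its middle.

How it is judged:
On the way, in this order (a step that is already met when the one before it is completed fails the run):
1. the brake plate is pressed down while the carriage is still where it started (within 8 mm) (value of joint brake above 0.002 m and distance of carriage_front from where it was at the start of the episode below 0.008 m), for 0.1 s.
2. the carriage's front meets the stop with the brake plate still pressed (value of joint brake above 0.0015 m and y of carriage_front in the frame of stop_face below 0.003 m), for 0.1 s.
At the end, for the whole second after the job is handed in: The carriage's front rests against the stop block (gap under 3 mm), at rest, with the brake plate fully up (within 0.8 mm) (y of carriage_front in the frame of stop_face between -0.003 and 0.003 m and value of joint brake below 0.0008 m and velocity of joint carriage between -0.003 and 0.003 m/s); the robot touches nothing.
It fails at once if the carriage is forced along the rail with its brake on (faster than 50 mm/s with the plate less than 1 mm down) (value of joint brake below 0.001 m and (velocity of joint carriage above 0.05 m/s or velocity of joint carriage below -0.05 m/s)).
It fails at once if the carriage rams the stop (faster than 0.3 m/s within 10 mm of it) (y of carriage_front in the frame of stop_face below 0.01 m and velocity of joint carriage above 0.3 m/s).
It fails at once if the crucible, a vial or the hex key beside the rail is moved more than 20 mm or lifted (distance of any of spare_crucible, vial, vial_b, hex_key from where it was at the start of the episode above 0.02 m).
It also fails if it takes over 38 s, if anything falls off the work surface, if the arm or the gripper's body presses on something with over 40 N, if the wrist force passes 120 N, or if a joint passes its speed limit or range.

## Working session

There is one attempt and no reset: what is moved stays moved. The work goes in short steps, Python scripts to look and compute and a tool call to move; the robot and the scene stay as the last step left them, time stands still between calls to the robot, and variables do not carry over. Pictures are saved under pics/ and viewed, about 8 in all and at most 12, crops included, and the job is handed in when it is done.

Besides the shell and the picture viewer there is one more tool, called as name([rows], argument=value, ...), one row to a line, values as JSON. play_rows: Moves the arm, as the interface text tells. Its arguments: {"type":"object","properties":{"deltas":{"type":"array"},"squeeze":{"type":"number"}},"required":["deltas"]}

```bash
mkdir -p pics; cat > h.py <<'E'
import numpy as np,cv2
from bench import r
from scipy.spatial.transform import Rotation as R
def cam(n,f=None):
    o=r.get_obs(); p,d=r.grab_frame(n); m=r.camera_model(n); K=np.array(m['mtx'])
    if 'T_tool_cam' in m:
        T=np.eye(4);T[:3,:3]=R.from_rotvec(o['orientation']).as_matrix();T[:3,3]=o['tcp_pos'];T=T@np.array(m['T_tool_cam'])
    else:
        C=np.eye(4);C[:3,:3]=R.from_rotvec(np.ravel(m['rvec'])).as_matrix();C[:3,3]=np.ravel(m['tvec']);T=np.linalg.inv(C)
    v,u=np.mgrid[:d.shape[0],:d.shape[1]]
    P=np.stack([(u-K[0,2])/K[0,0]*d,(v-K[1,2])/K[1,1]*d,d],-1)@T[:3,:3].T+T[:3,3]
    P[d==0]=np.nan
    if f: cv2.imwrite('pics/'+f+'.png',p[...,::-1])
    np.save('pics/'+(f or n)+'.npy',P)
    return p,P
E
python3 - <<'E'
from h import *
for n in('top','scene'): cam(n,n+'1')
o=r.get_obs();print(o,r.grip_point_offset)
E
```

```text
{'clock': 0.1, 'joints': array([-1.29511251,  0.47774374,  0.02233904,  1.55636344, -0.01149995,
        1.10930101, -0.08313095]), 'qvel': array([-0.00089806, -0.00148092,  0.00146095, -0.00331945, -0.00098461,
        0.00051519, -0.00126884]), 'tau': array([ 4.09246117e-03, -5.97764862e+01,  1.61366947e+00, -2.81954509e+01,
        1.28199629e-02,  5.05361226e-03, -1.01612346e-05]), 'tcp_pos': array([0.25254711, 0.62538968, 0.23040065]), 'orientation': array([-5.99126789e-01, -3.08372857e+00,  2.63153851e-03]), 'contact_force': array([-1.09676934, -0.48458932,  0.44298746]), 'moment': array([ 0.00329014,  0.043453  , -0.01816931]), 'grip_width': 0.08535216469917367} 0.0187
```

View pics/top1.png

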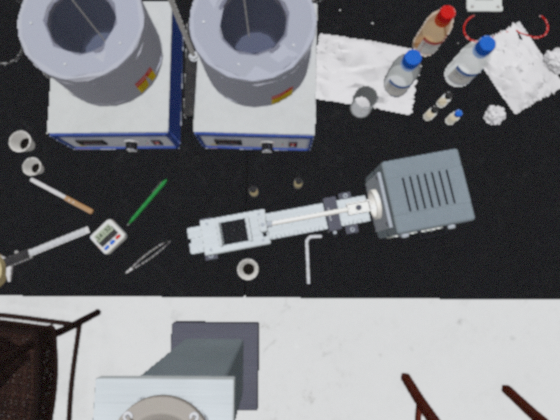

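View pics/scene1.png

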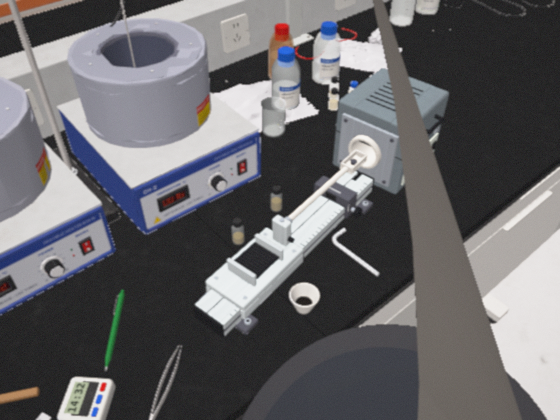

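The top view shows the brake plate at about (234,231), the rod holder near (266,226), the stop near (335,214) and the furnace at (420,193). The crucible is at (248,268), the hex key at (310,260) and the vials at (253,190) and (298,183).

```bash
python3 - <<'E'
from h import *
P=np.load('pics/top1.npy');p=cv2.imread('pics/top1.png')
for u,v in[(234,231),(228,232),(240,230),(219,234),(250,228),(264,220),(335,214),(328,218),(345,211),(420,193),(248,268),(310,260),(253,190),(298,183),(300,224),(196,240)]: print(u,v,P[v,u].round(4))
# rail top & deck axis fit
X=P.reshape(-1,3);roi=np.zeros(P.shape[:2],bool);roi[185:265,180:375]=1;roi=roi.ravel()
m=roi&(X[:,2]>.03)&(X[:,2]<.07)
pts=X[m][:,:2].astype(np.float32);rc=cv2.minAreaRect(pts);print(rc,m.sum())
# dark plate
dark=(p.max(2)<70).ravel()&roi&(X[:,2]>.058)&(X[:,2]<.075)
d=X[dark]
n,l,s,c=cv2.connectedComponentsWithStats(dark.reshape(P.shape[:2]).astype(np.uint8))
for i in range(1,n):
  if s[i,4]>30:
    q=X[(l==i).ravel()];print(s[i],np.median(q,0),cv2.minAreaRect(q[:,:2].astype(np.float32)))
E
python3 -c "
import cv2;i=cv2.imread('pics/top1.png')[170:290,180:380];cv2.imwrite('pics/c1.png',cv2.resize(i,None,fx=4,fy=4,interpolation=cv2.INTER_CUBIC))"
```

```text
234 231 [ 0.4844 -0.1626  0.0686]
228 232 [ 0.4821 -0.1492  0.0679]
240 230 [ 0.4869 -0.1757  0.0658]
219 234 [ 0.4767 -0.131   0.0798]
250 228 [ 0.4905 -0.1989  0.0784]
264 220 [ 0.506  -0.2305  0.1019]
335 214 [ 0.5217 -0.3852  0.0898]
328 218 [ 0.516  -0.3734  0.0609]
345 211 [ 0.5284 -0.407   0.0904]
420 193 [ 0.5555 -0.5439  0.1685]
248 268 [ 0.4019 -0.1903  0.0048]
310 260 [ 4.219e-01 -3.373e-01  4.000e-04]
253 190 [ 0.5808 -0.2023  0.0509]
298 183 [ 0.5977 -0.3061  0.0524]
300 224 [ 0.5039 -0.3114  0.0397]
196 240 [ 0.4665 -0.067   0.0146]
((0.5196519494056702, -0.26065793633461), (0.1737859845161438, 0.44072842597961426), 18.320648193359375) 4644
[222 220  25  23 445] [ 0.48439544 -0.16245332  0.06744705] ((0.48404553532600403, -0.16243597865104675), (0.04502732679247856, 0.05035308748483658), 11.13896656036377)
```

View pics/c1.png

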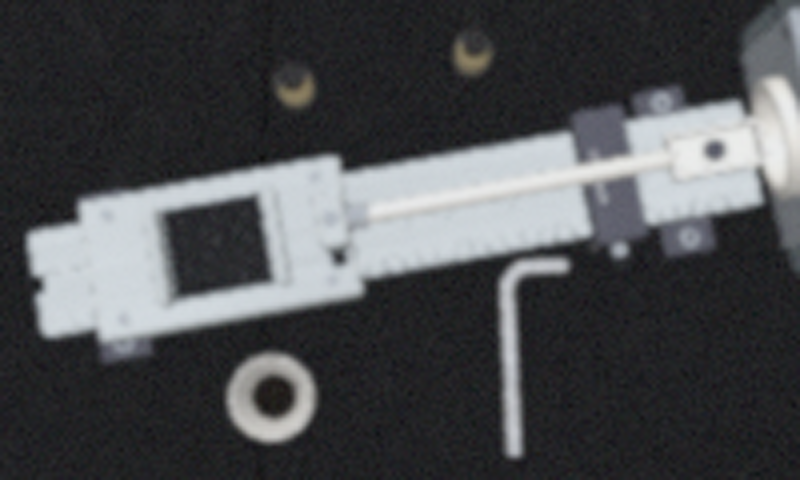

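The crop gives the carriage front edge at crop (353,225), the stop face at crop (582,175), and the thumb rests on either side of the plate. Next I'll get the rail axis and find out what the dark column in the scene view is.

```bash
python3 - <<'E'
from h import *
P=np.load('pics/top1.npy');S=np.load('pics/scene1.npy')
for u,v in[(385,20),(400,100),(415,200),(440,350),(300,380),(350,350)]: print('scene',u,v,S[v,u].round(3))
for u,v in[(205,345),(200,370),(425,390),(530,400),(60,330),(235,330),(160,410)]: print('top',u,v,P[v,u].round(3))
# rail edges: bare section
best=[]
for Q,nm in((P,'top'),(S,'scene')):
  X=Q.reshape(-1,3)
  m=(X[:,2]>.035)&(X[:,2]<.045)&(X[:,1]<-.26)&(X[:,1]>-.34)&(X[:,0]>.4)&(X[:,0]<.6)
  # centre per y bin
  c=[]
  for y in np.arange(-.34,-.26,.005):
    k=m&(abs(X[:,1]-y)<.0025)
    if k.sum()>5: c.append((y,X[k,0].min(),X[k,0].max()))
  c=np.array(c); print(nm,np.polyfit(c[:,0],c[:,1],1),np.polyfit(c[:,0],c[:,2],1))
m=r.camera_model('top');K=np.array(m['mtx']);Rm=R.from_rotvec(np.ravel(m['rvec'])).as_matrix();t=np.ravel(m['tvec'])
def ray(u,v,z):
  d=Rm.T@np.linalg.inv(K)@[u,v,1];c=-Rm.T@t;return (c+d*(z-c[2])/d[2])[:2]
f=lambda a,b,z:ray(180+(a-1.5)/4,170+(b-1.5)/4,z)
w=lambda *a:[f(*q) for q in a]
L=dict(stop=w((572,112,.062),(594,240,.062)),front=w((340,157,.055),(364,295,.055)),back=w((79,200,.055),(102,338,.055)),plate=w((162,212,.067),(260,196,.067),(273,284,.067),(174,298,.067)))
for k,v in L.items(): print(k,np.round(v,4).tolist(),np.mean(v,0).round(4))
a=np.array(L['front'])-L['back'];print(a,np.degrees(np.arctan2(a[:,0],-a[:,1])))
u=np.array([a[:,0].mean(),-abs(a[:,1].mean())]);u/=np.linalg.norm(u);print('u',u,'gap',(np.mean(L['stop'],0)-np.mean(L['front'],0))@u)
E
```

```text
scene 385 20 [nan nan nan]
scene 400 100 [nan nan nan]
scene 415 200 [nan nan nan]
scene 440 350 [nan nan nan]
scene 300 380 [0.11  0.102 0.527]
scene 350 350 [0.103 0.082 0.536]
top 205 345 [ 0.108  0.009 -0.565]
top 200 370 [ 0.109 -0.04  -0.227]
top 425 390 [-0.113 -0.882 -0.795]
top 530 400 [-0.148 -1.318 -0.792]
top 60 330 [ 0.166  0.527 -0.517]
top 235 330 [ 0.14  -0.087 -0.7  ]
top 160 410 [0.086 0.001 0.012]
top [-0.19103899  0.42301028] [-0.35397762  0.44687917]
scene [-0.19516331  0.42002333] [-0.49403057  0.40102707]
stop [[0.5623, -0.3615], [0.4896, -0.3733]] [ 0.526  -0.3674]
front [[0.5365, -0.2298], [0.4581, -0.2443]] [ 0.4973 -0.2371]
back [[0.5107, -0.0816], [0.4329, -0.0973]] [ 0.4718 -0.0894]
plate [[0.5031, -0.1309], [0.5125, -0.1857], [0.4633, -0.1938], [0.4551, -0.1389]] [ 0.4835 -0.1623]
[[ 0.02577423 -0.14819743]
 [ 0.02524757 -0.14705747]] [9.86609199 9.74185354]
u [ 0.17028215 -0.98539535] gap 0.13333491203993547
```

play_rows([
  [0,[-20,-20,0],[0,0,0.06]],
  [0,[-64,-60,0],[0,0,0.2]],
  [0,[-110,-103,0],[0,0,0.34]],
  [0,[-158,-148,0],[0,0,0.48]],
  [0,[-205,-192,0],[0,0,0.62]],
  [0,[-253,-237,0],[0,0,0.76]],
  [0,[-300,-280,0],[0,0,0.9]],
  [0,[-342,-320,0],[0,0,1.0]],
])

```text
clock: 1.1
tcp_pos: [0.4479, 0.2038, 0.231]
orientation: [2.008, 2.415, -0.002]
contact_force: [0.8, 0.2, -0.6]
grip_width: -0.0001
```

play_rows([
  [0,[-40,-4,0],[0,0,0]],
  [0,[-95,-8,0],[0,0,0]],
  [0,[-150,-12,0],[0,0,0]],
  [0,[-205,-16,10],[0,0,0]],
  [0,[-260,-20,25],[0,0,0]],
  [0,[-315,-25,40],[0,0,0]],
  [0,[-360,-29,55],[0,0,0]],
  [0,[-380,-31,70],[0,0,0]],
])

```text
clock: 2.1
tcp_pos: [0.4863, -0.1786, 0.1609]
orientation: [2.012, 2.411, -0.004]
contact_force: [-0.5, 0.6, -0.1]
grip_width: -0.0002
```

```bash
python3 - <<'E'
from h import *
p,P=cam('wrist','w1');o=r.get_obs();print(o['tcp_pos'],o['orientation'],o['contact_force'])
E
```

```text
[ 0.48519787 -0.17992338  0.1593962 ] [ 2.01426686  2.41084419 -0.00701535] [-0.19601163 -2.38427492 -0.71483315]
```

View pics/w1.png

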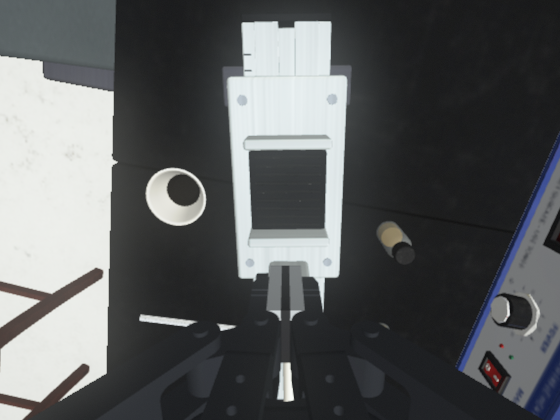

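The wrist view shows the plate at (249–327, 150–230), with a rest above it and another below. The furnace side is at the bottom, and the shut fingers are at (285,290).

```bash
python3 - <<'E'
from h import *
P=np.load('pics/w1.npy')
q=P[155:226,253:323].reshape(-1,3);print('plate',np.nanmedian(q,0),np.nanstd(q,0))
for u,v in[(250,150),(327,150),(327,228),(249,228),(288,143),(288,233),(288,239),(175,190),(395,250)]: print(u,v,P[v,u].round(4))
o=r.get_obs();M=R.from_rotvec(o['orientation']).as_matrix()
a=np.nanmean(P[85:270,230:236],axis=1)
L=np.array([P[v,np.where(P[v,200:285,2]>.045)[0][0]+200] for v in range(85,270,4)]);print('left edge ang',np.degrees(np.arctan(np.polyfit(L[:,1],L[:,0],1)[0])))
c=np.nanmedian(q,0);print('plate centre in tool mm',(M.T@(c-o['tcp_pos'])*1000).round(1),'toolx',M[:,0],o['tcp_pos'])
E
```

```text
plate [ 0.48550909 -0.16011687  0.06740397] [0.01384988 0.01448059 0.00066332]
250 150 [ 0.4569 -0.1361  0.0767]
327 150 [ 0.5082 -0.1305  0.0532]
327 228 [ 0.5203 -0.1866  0.0558]
249 228 [ 0.4632 -0.1975  0.0547]
288 143 [ 0.4797 -0.1271  0.08  ]
288 233 [ 0.4915 -0.1909  0.0681]
288 239 [ 0.4916 -0.1916  0.0773]
175 190 [ 0.3935 -0.1935  0.0065]
395 250 [ 0.5785 -0.1982  0.0473]
left edge ang -10.99624970747504
plate centre in tool mm [19.7  4.1 91.9] toolx [-0.17781546  0.98405964 -0.00287751] [ 0.48519787 -0.17992338  0.1593962 ]
```

play_rows([
  [0,[5,2,20],[0,0,0]],
  [0,[9,4,45],[0,0,0]],
  [0,[9,4,70],[0,0,0]],
  [0,[9,4,82],[0,0,0]],
  [0,[9,4,86],[0,0,0]],
  [0,[9,4,86],[0,0,0]],
])

```text
clock: 2.9
tcp_pos: [0.4876, -0.1707, 0.0738]
orientation: [2.014, 2.41, -0.007]
contact_force: [-0.3, 0.0, 0.1]
grip_width: 0.0003
```

play_rows([
  [0,[0,0,4],[0,0,0]],
  [0,[0,0,7],[0,0,0]],
  [0,[0,0,9],[0,0,0]],
  [0,[0,0,11],[0,0,0]],
  [0,[0,0,12],[0,0,0]],
  [0,[0,0,12],[0,0,0]],
])

```text
clock: 3.65
tcp_pos: [0.4881, -0.171, 0.0624]
orientation: [2.014, 2.41, -0.005]
contact_force: [-0.7, 1.1, 8.1]
grip_width: 0.0005
```

play_rows([
  [0,[0,0,1],[0,0,0]],
  [0,[-2,0,1],[0,0,0]],
  [0,[-5,0,1],[0,0,0]],
  [0,[-8,0,1],[0,0,0]],
  [0,[-11,0,1],[0,0,0]],
  [0,[-14,0,1],[0,0,0]],
  [0,[-17,0,1],[0,0,0]],
  [0,[-20,0,1],[0,0,0]],
])

```text
clock: 4.65
tcp_pos: [0.4919, -0.191, 0.062]
orientation: [2.014, 2.409, -0.004]
contact_force: [-1.3, -0.0, 7.7]
grip_width: 0.0002
```

```bash
python3 - <<'E'
from h import *
p,P=cam('wrist','w2');cam('top','t2');o=r.get_obs();print(o['tcp_pos'],o['contact_force'])
E
```

```text
[ 0.49203871 -0.19151559  0.06211256] [-1.58789995 -1.29996064  7.35787856]
```

View pics/w2.png

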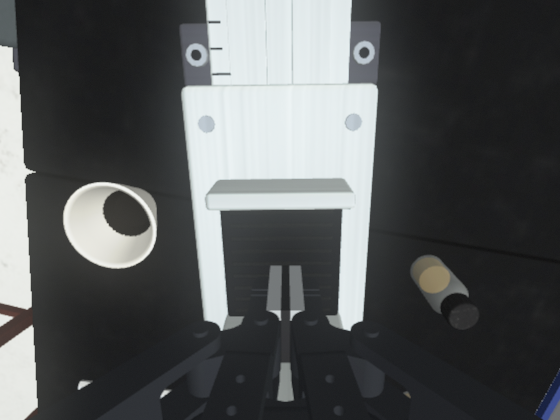

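The rear rest is now at (280,195), with the fingers on the plate at (285,290). I'll check whether the carriage has moved and how far the plate is down.

```bash
python3 - <<'E'
from h import *
u=np.array([.184,-.983])
for f,pl in(('w1',(slice(158,222),slice(258,318))),('w2',(slice(225,260),slice(230,265)))):
  P=np.load(f'pics/{f}.npy');X=P.reshape(-1,3);s=X[:,:2]@u
  print(f,'plate z',np.nanmedian(P[pl][...,2]))
  k=(X[:,2]>.076)&(X[:,2]<.082)&(s>.18)&(s<.24)&(X[:,0]>.45)&(X[:,0]<.52)
  print('rest s',np.percentile(s[k],[5,50,95]) if k.any() else None)
  # deck rear edge
  k=(X[:,2]>.050)&(X[:,2]<.060)&(s<.24)&(X[:,0]>.44)&(X[:,0]<.51);print('rear',np.percentile(s[k],[1,50]),k.sum())
E
```

```text
w1 plate z 0.0674037984751018
rest s [0.21118119 0.21414108 0.21732175]
rear [0.17344068 0.1938829 ] 7057
w2 plate z 0.0616996975928131
rest s [0.23159164 0.23430542 0.23766186]
rear [0.19392029 0.21196956] 16686
```

play_rows([
  [0,[-5,0,0.5],[0,0,0]],
  [0,[-13,0,0.5],[0,0,0]],
  [0,[-23,0,0.6],[0,0,0]],
  [0,[-33,0,0.7],[0,0,0]],
  [0,[-43,0,0.7],[0,0,0]],
  [0,[-53,0,0.7],[0,0,0]],
  [0,[-63,0,0.8],[0,0,0]],
  [0,[-70,0,0.8],[0,0,0]],
])

```text
clock: 5.75
tcp_pos: [0.5054, -0.2612, 0.0625]
orientation: [2.013, 2.406, -0.003]
contact_force: [-0.3, 0.7, 7.5]
grip_width: -0.0003
```

play_rows([
  [0,[-5,0,0.8],[0,0,0]],
  [0,[-10,0,0.8],[0,0,0]],
  [0,[-15,0,0.8],[0,0,0]],
  [0,[-20,0,0.8],[0,0,0]],
  [0,[-24,0,0.9],[0,0,0]],
  [0,[-28,0,0.9],[0,0,0]],
  [0,[-31,0,0.9],[0,0,0]],
  [0,[-34,0,0.9],[0,0,0]],
])

```text
clock: 6.75
tcp_pos: [0.5121, -0.2952, 0.0626]
orientation: [2.012, 2.405, -0.002]
contact_force: [0.2, 0.6, 8.1]
grip_width: -0.0002
```

```bash
python3 - <<'E'
from h import *
u=np.array([.184,-.983])
p,P=cam('wrist','w3');o=r.get_obs();X=P.reshape(-1,3);s=X[:,:2]@u
k=(X[:,2]>.076)&(X[:,2]<.082)&(s>.3)&(s<.37)&(X[:,0]>.46)&(X[:,0]<.54);print(np.percentile(s[k],[5,50,95]),'moved',np.median(s[k])-.2141,'plate z',np.nanmedian(P[225:260,230:265,2]),o['tcp_pos'],o['contact_force'])
E
```

```text
[0.33775306 0.3404244  0.34375161] moved 0.1263244044834657 plate z 0.06227118713643506 [ 0.51215242 -0.29576273  0.06273925] [-0.64138998 -0.6650014   8.25917049]
```

play_rows([
  [0,[-2,0,0.6],[0,0,0]],
  [0,[-4,0,0.6],[0,0,0]],
  [0,[-6,0,0.6],[0,0,0]],
  [0,[-8,0,0.6],[0,0,0]],
  [0,[-10,0,0.6],[0,0,0]],
  [0,[-12,0,0.6],[0,0,0]],
])

```text
clock: 7.55
tcp_pos: [0.5143, -0.3059, 0.0624]
orientation: [2.013, 2.407, 0.0]
contact_force: [-0.9, 6.3, 7.6]
grip_width: 0.0001
```

```bash
cat > m.py <<'E'
from h import *
import sys
u=np.array([.184,-.983])
p,P=cam('wrist',sys.argv[1]);o=r.get_obs();X=P.reshape(-1,3);s=X[:,:2]@u
k=(X[:,2]>.076)&(X[:,2]<.082)&(s>.3)&(s<.37)&(X[:,0]>.46)&(X[:,0]<.54);print('moved',np.median(s[k])-.2141,'plate z',np.nanmedian(P[225:260,230:265,2]),o['tcp_pos'],o['contact_force'])
E
python3 m.py w4
```

```text
moved 0.1345926987177276 plate z 0.06201132615614524 [ 0.51446817 -0.30615006  0.06251805] [-1.12879047  5.0881776   8.2529798 ]
```

play_rows([
  [0,[-2,0,0.3],[0,0,0]],
  [0,[-4,0,0.3],[0,0,0]],
  [0,[-6,0,0.3],[0,0,0]],
  [0,[-6,0,0.3],[0,0,0]],
])

```text
clock: 8.1
tcp_pos: [0.5158, -0.3106, 0.0626]
orientation: [2.013, 2.408, 0.003]
contact_force: [-1.0, 4.7, 8.0]
grip_width: 0.0002
```

```bash
python3 m.py w5; python3 - <<'E'
from h import *
p,P=cam('scene','s5');cv2.imwrite('pics/s5c.png',cv2.resize(p[130:330,190:410,::-1],None,fx=3,fy=3))
E
```

```text
moved 0.13468099038695525 plate z 0.06217799290882345 [ 0.51575267 -0.3106015   0.06256252] [-0.72154289  3.57142167  7.98473826]
```

View pics/s5c.png

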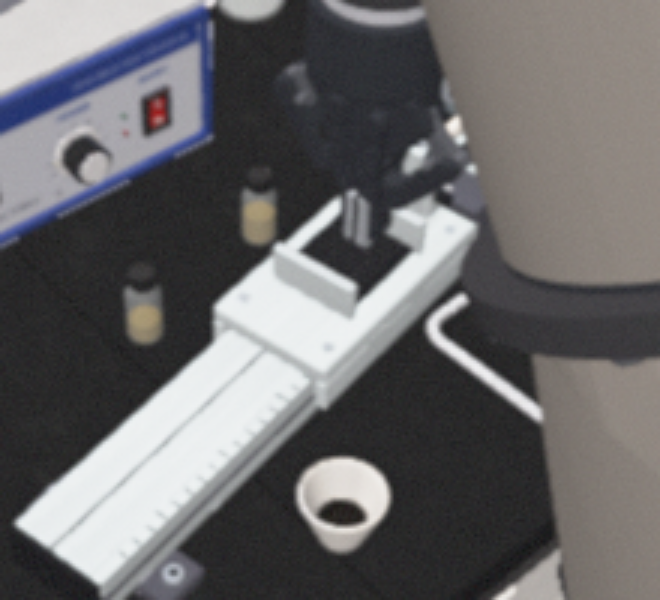

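The carriage stayed at 134.6 mm while the finger slid 4.5 mm further over the plate, so it is against the stop. The crop shows the finger on the plate, with the vials and crucible still standing. Next is a straight lift.

play_rows([
  [0,[-1,0,-1],[0,0,0]],
  [0,[-1,0,-3],[0,0,0]],
  [0,[-1,0,-5],[0,0,0]],
  [0,[0,0,-8],[0,0,0]],
  [0,[0,0,-20],[0,0,0]],
  [0,[0,0,-50],[0,0,0]],
  [0,[0,0,-95],[0,0,0]],
  [0,[0,0,-95],[0,0,0]],
])

```text
clock: 9.2
tcp_pos: [0.5175, -0.3124, 0.1617]
orientation: [2.009, 2.402, 0.006]
contact_force: [0.4, -0.9, 0.3]
grip_width: -0.0001
```

```bash
python3 - <<'E'
from h import *
u=np.array([.184,-.983])
p,P=cam('wrist','w6');o=r.get_obs();X=P.reshape(-1,3);s=X[:,:2]@u
k=(X[:,2]>.076)&(X[:,2]<.082)&(s>.3)&(s<.37)&(X[:,0]>.46)&(X[:,0]<.54);print('moved',np.median(s[k])-.2141,'plate z',np.nanmedian(P[165:215,260:315,2]),o['tcp_pos'],o['contact_force'])
p,T=cam('top','t6')
cv2.imwrite('pics/t6c.png',cv2.resize(p[170:290,180:380,::-1],None,fx=4,fy=4,interpolation=cv2.INTER_CUBIC))
E
```

```text
moved 0.1350167890284531 plate z 0.06736917348245416 [ 0.51642729 -0.31138953  0.15962391] [-0.43587088 -0.00227352 -0.57701822]
```

View pics/t6c.png

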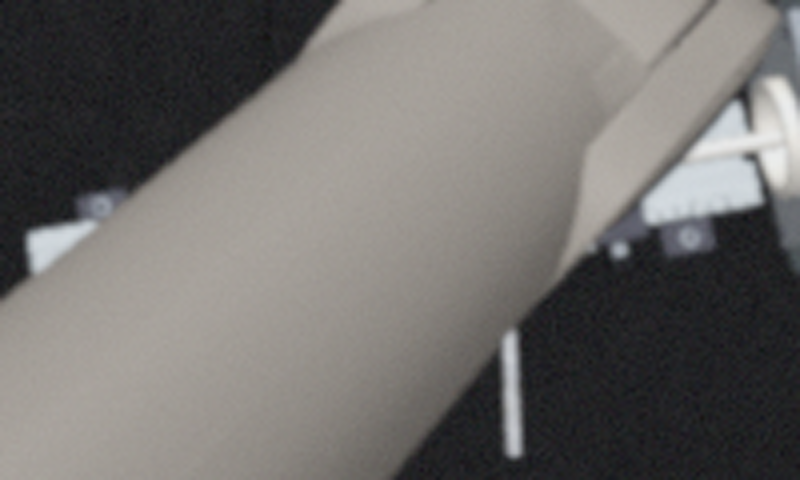

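View pics/w6.png

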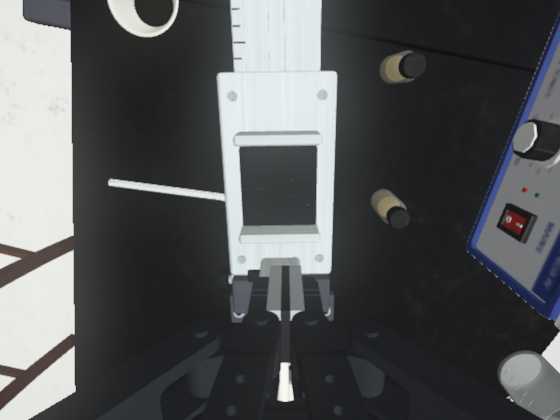

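The plate is back up at z 0.0674, its starting height. The carriage sits at 135 mm with its front edge (row 275) against the dark stop block. The hex key, vials and crucible are in place, and the arm is clear.

```bash
python3 -c "
from bench import r
print(r.get_obs()['contact_force'],r.hand_in())"
```

```text
the job is handed in; nothing more can be done
[0.03540915 0.90739687 0.3397367 ] None
```

The carriage is against the stop block with the brake holding it, and the job is handed in (no verdict is reported).

I pressed the brake plate about 5 mm with the shut fingers. I then carried the carriage along the rail at up to about 80 mm/s, creeping at about 16 mm/s to the stop, and lifted straight off.

**Last checks:**
- **Stop reached:** the carriage moved 134.6–135.0 mm, against a gap of about 133 mm estimated from the first picture. Further pushing with the plate down met 4–6 N and did not move it. I had no close view of the gap itself.
- **Brake on:** the plate is back at its starting height of 67.4 mm.
- **Arm clear:** the contact force reads near zero and the fingers are about 90 mm above the plate.
- **Loose items:** the crucible, vials and hex key looked undisturbed. I judged them by eye in the last wrist picture, because the arm hid most of them in the last top view.

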